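Lock the lamp housing to its rail with the cam

ROBOT

A 6-joint arm with a two-finger parallel gripper is mounted at the origin on the work surface. World frame = base frame: x ahead of the robot, y to its left, z up, the work surface at z = 0. Lengths are in m, angles in rad, forces in N, time in s.
With the tool pointing down it reaches from about 0.35 to 1 m from the base axis. Payload 7.1 kg.
Tool frame: the origin (TCP) lies at the very end of the fingers, on their centre line; the grasp point (between the pads) lies 19 mm behind it; x points along the fingers, z is the direction in which the jaws open and shut, and the axes are right-handed (so a half turn about x gives the same grasp; the last joint's range is limited). The gripper opens to 85 mm and grips with 20 to 120 N. Pads are 22 mm wide; open, the fingers measure 114 mm over their backs; the gripper's body (76 mm by 85 mm) begins 54 mm behind the grasp point. The pads swing forward as they close: fully open they stand 13 mm farther back than shut.
Start: joints at [-1.226, 0.423, 1.63, -0, 1.089, -0.019], TCP at [0.222, -0.584, 0.231] pointing down, gripper open.
Joint ranges: [-3, 3], [-0.9, 2.11], [0.09, 2.58], [-1.31, 4.45], [0.11, 2.69], [-2.54, 2.54]. Speed limits (rad/s): [2.39, 2.39, 3.01, 3.14, 3.14, 3.14].

INTERFACE

Orientations are given as a unit quaternion [w, x, y, z].
In Python, from workcell import env gives the robot as it stands.
- The arm moves only by the tool servo_tool, never from a script. Its argument "rows" is one flat list of numbers, 7 for each row, row after row: the shift along the tool's x, y, z in units of 40 mm (1.0 is 40 mm), then the turn, a rotation vector about the tool's x, y, z in rad, then the finger opening in mm, from 0 to 85.4. A call has 1 to 10 rows; each row is the pose to reach, as a shift and turn from the pose commanded when the call began, along the tool's axes at that moment; what a row does not reach only later rows make up. A row lasts 1/12 s, in which the tool goes at most 41.7 mm and 7.16 degrees, less where a joint would pass 70% of its speed; a pose out of reach is approached as far as the arm can. A call with a gripper value outside its range is refused whole. The fingers move at their own pace and stop on an object; "grip_force" is the grip in N (left out, the last holds). Time passes only in rows, so rows that repeat a pose let the fingers close. It gives the time, the measured TCP pose, the force and the opening at its end, in the units of the state.
- env.get_state(): the state, without advancing time (a new reading comes with each control period).
- env.snapshot(name): name is "scene" or "top"; returns the picture (480x640x3 uint8, red, green, blue); there is no depth.
- env.camera_info(name): a dict with "fx", "fy", "cx", "cy" (pixels), "pose" (4x4, takes a point from camera to world coordinates). Camera axes: x right, y up, looking along -z (the intrinsics and any distortion apply to the point x, -y, -z); pixel columns grow to the right and rows downward; lengths in m; the calibration is good to about 2 mm. A picture is of the moment at which its call begins. camera_info takes no time and is no camera call.
- env.close_job(): hands the job in, once; it reports no verdict.
Trained networks look in the newest picture that a camera, given by its name, has taken for a name from the list of things; names that differ only in an ending like _2 or _b are one class to them, and where a whole thing is asked for, a point or a joint stands for the part that bears it (a point fixed in the world has none). Each returns a list of dicts, best first, with "score" (0 to 1); they miss things now and then, are a little off and sometimes report something else, mostly with a low value. They report only what shows in the picture. A call takes as long as a camera call.
- env.trace(name, camera): "mask" (480x640 bool, what is visible of it) and "box" ([left, top, width, height] in pixels, round what is visible of it).
- env.place_of(name, camera): "position" ([column, row] in pixels: a listed point, or the origin of a listed thing).
The state is a dict: "time_s": time; "q": joint angles; "joint_velocities": joint speeds; "effort": joint torques, N m; "position": TCP position; "tool_rot": TCP orientation; "ft_force": force on the tool from outside, world axes, zero at the start; "ft_torque": the same for the moment, N m; "finger_gap": opening from 0.0 (shut) to 1.0 (fully open).
Only numpy, scipy, OpenCV 4.12 (cv2) and the standard library are available. Lean on these libraries where they do the work, as an engineer would, in place of code of your own. Each camera call takes 0.05 s, during which the arm holds its last target. There are 200 camera calls.

TASK

Slide the microscope's lamp housing along its rail towards the cam until its bolt pin is right inside the open mouth of the cam disc, then turn the disc half a turn clockwise, all the way to its stop, so that its hook draws the bolt in and pulls the housing tight against the two seat posts. Keep the housing flat on the rail, leave the things around it where they are, and let go at the end.

Things in the scene. Friction and masses are not known exactly. Their poses are not given: they have to be found in the camera images.
- rail: Fixed black base plate, 365 x 130 mm, 12 mm thick, on the table. Origin on the table under the cam's axis; x axis along the plate from the cam to the lamp housing (plate from x = -65 to 300 mm), z up. Two guide rails (inner faces y = +/-43.5 mm, top 26 mm above the table, x = 85 to 300 mm) lead the housing along x.
- seat (a point): Point half-way between the two cream seat posts, in the plane of their seat faces: on the rail's centre line 85 mm from the cam's axis, 37 mm above the table. Posts at y = +/-24 to 44 mm of the rail, 62 mm tall above the table. The housing is tight when its cam-side face lies on them: its centre is then 65 mm from here, 150 mm from the cam's axis.
- cam (a joint): Turn of the cam disc, rad: 0 = mouth open to the housing, grows clockwise seen from above, stop at 3.14. Starts at 0 to 0.3, where the pin can enter. Stays where it is left (0.08 N m friction). From about 0.4 the hook closes behind the pin, draws it in until about 2.75, then holds it. If the pin is not in the mouth, the hook shuts it out.
- cam_grip (a point): Centre of the cam's black grip bar, on the cam's vertical axis, 68 mm above the table. Bar 84 mm long, 14 mm thick, from 50 to 86 mm above the table, on the grey disc (diameter 104 mm, top at 46 mm; spiral slot, its mouth at the rim 30 mm wide). y axis along the bar; x axis out through the mouth, at joint 0 equal to the rail's x axis; they turn with the disc; z up.
- housing_center (a point): Centre of the lamp housing's box: loose, cream, 130 mm long (x), 84 wide (y), 75 tall, 0.75 kg, standing on the plate between the guide rails (1.5 mm play a side), top 87 mm above the table. x points away from the cam. Starts 30 to 65 mm short of its seat. Pushed along the rail it stops when its pin meets the cam's hub, about 8 mm short of the seat.
- housing_handle (a point): Centre of the grip of the handle on top of the housing, over its middle: black bar 90 mm long along the housing's x axis, 14 mm thick, 14 mm tall, top 121 mm above the table; 20 mm clear between bar and box, 60 mm between the legs.
- bolt_pin (a point): Middle of the upright steel pin at the end of the housing's stiff bolt: 12 mm in diameter, 16 mm tall (30 to 46 mm above the table), on the housing's centre line, 125 mm from its centre towards the cam. Pushed in to the hub it is 33 mm from the cam's axis and must be within 37 mm for the hook to catch it; drawn home, 25 mm.
- eyepiece: Black microscope eyepiece, 36 mm wide, 48 mm tall, loose, standing on the table; not part of the job, leave it where it is. Origin: centre of its underside.
- objective_case: Clear upright cylinder case, 38 mm wide, 54 mm tall, loose, standing on the table; not part of the job, leave it where it is. Origin: centre of its underside.
- petri_dish: Clear shallow dish, 88 mm wide, 16 mm tall, loose, standing on the table; not part of the job, leave it where it is. Origin: centre of its underside.
- slide_box: Flat grey slide box, 87 x 58 x 36 mm, loose, standing on the table; not part of the job, leave it where it is. Origin: centre of its underside.
- stain_bottle: Amber bottle, 44 mm wide, 85 mm tall, loose, standing on the table; not part of the job, leave it where it is. Origin: centre of its underside.
- specimen_jar: Glass jar with a white cap, 64 mm wide, 75 mm tall, loose, standing on the table; not part of the job, leave it where it is. Origin: centre of its underside.
- mug: White mug, 80 mm wide, 92 mm tall, loose, standing on the table; not part of the job, leave it where it is. Origin: centre of its underside.

How it is judged:
On the way:
1. the bolt pin is inside the mouth of the open cam (within 37 mm of the cam's axis, the cam turned less than 0.6 rad) (horizontal distance between bolt_pin and cam_grip below 0.037 m and value of joint cam below 0.6 rad), for 0.1 s.
At the end, for the whole second after the job is handed in: The cam is turned past 2.8 rad (the stop is at 3.14) and still, its hook holds the bolt pin within 29 mm of the cam's axis, and the housing is tight on the seat posts (its centre less than 151.8 mm from the cam's axis along the rail, that is a gap under 1.8 mm) and flat on the plate (value of joint cam above 2.8 rad and x of housing_center in the frame of rail below 0.1518 m and z of housing_center in the frame of rail below 0.0525 m and horizontal distance between bolt_pin and cam_grip below 0.029 m and angle between housing_center's own z axis and vertical below 0.04 rad and not (velocity of joint cam above 0.05 rad/s) and not (velocity of joint cam below -0.05 rad/s)); the robot touches nothing.
It fails at once if one of the things around (eyepiece, case, dish, slide box, bottle, jar, mug) is shifted by more than 30 mm (distance of any of eyepiece, objective_case, petri_dish, slide_box, stain_bottle, specimen_jar, mug from where it was at the start of the episode above 0.03 m).
It fails at once if the housing is tipped or lifted off the rail (by more than 0.2 rad or 12 mm) (angle between housing_center's own z axis and vertical above 0.2 rad or z of housing_center in the frame of rail above 0.0615 m).
It also fails if it takes over 64 s, if anything falls off the work surface, if the arm or the gripper's body presses on something with over 40 N, if the wrist force passes 120 N, or if a joint passes its speed limit or range.

## Working session

There is one attempt and no reset: what is moved stays moved. The work goes in short steps, Python scripts to look and compute and a tool call to move; the robot and the scene stay as the last step left them, time stands still between calls to the robot, and variables do not carry over. Pictures are saved under pics/ and viewed, about 8 in all and at most 12, crops included, and the job is handed in when it is done.

Besides the shell and the picture viewer there is one more tool, called as a command line: name --argument value ..., lists and objects as JSON in quotes. servo_tool: Moves the arm, as the interface text tells. Its arguments: {"type":"object","properties":{"rows":{"type":"array"},"grip_force":{"type":"number"}},"required":["rows"]}

```bash
mkdir -p pics
cat > h.py <<'E'
import numpy as np,cv2
from workcell import env
def ray(name,px):
    c=env.camera_info(name);P=np.array(c['pose'])
    d=np.array([(px[0]-c['cx'])/c['fx'],-(px[1]-c['cy'])/c['fy'],-1.])
    return P[:3,3],P[:3,:3]@d
def at_z(name,px,z):
    o,d=ray(name,px);return o+d*(z-o[2])/d[2]
def proj(name,p):
    c=env.camera_info(name);P=np.array(c['pose']);q=P[:3,:3].T@(np.array(p)-P[:3,3])
    return np.array([c['cx']+c['fx']*q[0]/-q[2],c['cy']-c['fy']*q[1]/-q[2]])
E
python3 - <<'E'
from h import *
np.set_printoptions(precision=4,suppress=True)
for n in('top','scene'):
    im=env.snapshot(n);cv2.imwrite(f'pics/{n}0.png',im[:,:,::-1])
    print(n,{k:(np.round(v,3).tolist()) for k,v in env.camera_info(n).items()})
    for t,z in(('cam_grip',.068),('housing_handle',.114),('housing_center',.0495),('bolt_pin',.038),('seat',.037),('rail',0),('eyepiece',0),('objective_case',0),('petri_dish',0),('slide_box',0),('stain_bottle',0),('specimen_jar',0),('mug',0)):
        for r in env.place_of(t,n)[:1]: print(t,np.round(r['position'],1),round(r['score'],2),at_z(n,r['position'],z)[:2])
s=env.get_state();print(s)
E
```

```text
top {'fx': 520.437, 'fy': 520.437, 'cx': 321.013, 'cy': 236.228, 'pose': [[0.085, 0.969, -0.233, 0.292], [-0.996, 0.082, -0.019, -0.039], [0.001, 0.234, 0.972, 1.179], [0.0, 0.0, 0.0, 1.0]]}
cam_grip [371.1 246.9] 0.94 [ 0.5442 -0.1282]
housing_handle [287.8 200.3] 0.92 [0.6206 0.0596]
housing_center [292.2 213.8] 0.81 [0.6096 0.0524]
bolt_pin [342.5 236.2] 0.69 [ 0.5702 -0.0648]
seat [337.8 232.3] 0.92 [ 0.5786 -0.0536]
rail [370.6 252. ] 0.67 [ 0.5475 -0.1333]
eyepiece [328.8 291.6] 0.51 [ 0.4477 -0.0444]
objective_case [392.7 198.2] 0.62 [ 0.682  -0.1774]
petri_dish [311.5 166.1] 0.56 [0.7463 0.0218]
slide_box [274.2 270.3] 0.71 [0.4859 0.0845]
stain_bottle [341.9 236.9] 0.71 [ 0.5777 -0.0644]
specimen_jar [511.3 274.6] 0.92 [ 0.522  -0.4578]
mug [502.4 318.2] 0.71 [ 0.421  -0.4378]
scene {'fx': 517.646, 'fy': 517.646, 'cx': 319.787, 'cy': 242.67, 'pose': [[0.762, -0.52, 0.386, 0.955], [0.648, 0.615, -0.45, -0.501], [-0.003, 0.593, 0.805, 0.963], [0.0, 0.0, 0.0, 1.0]]}
housing_handle [370.2 233.3] 0.93 [0.612  0.0593]
housing_center [365.4 255.7] 0.92 [0.6146 0.0467]
bolt_pin [315
[... 226 characters left out ...]
[406.7 307.6] 0.84 [0.7441 0.0263]
slide_box [328.6 230.1] 0.74 [0.4855 0.079 ]
stain_bottle [404.  144.2] 0.63 [0.4535 0.4338]
specimen_jar [161.6 415.4] 0.57 [ 0.5271 -0.4555]
mug [130.9 372.6] 0.65 [ 0.4159 -0.4406]
{'time_s': 1.4, 'q': array([-1.226 ,  0.4231,  1.6299,  0.    ,  1.0886, -0.019 ]), 'joint_velocities': array([-0.0003, -0.0001, -0.0001, -0.0012, -0.    , -0.0001]), 'effort': array([ -0.0001, -55.7342, -28.2141,   0.    ,   0.0009,  -0.    ]), 'position': array([ 0.2224, -0.5841,  0.2313]), 'tool_rot': array([ 0.5822,  0.4013,  0.5822, -0.4013]), 'ft_force': array([ 0.1731, -0.5419, -0.5463]), 'ft_torque': array([ 0.0223, -0.0016,  0.0097]), 'finger_gap': 0.9979110343364287}
```

Run:
```python
import cv2
a=cv2.imread('pics/top0.png')[130:330,230:430];b=cv2.imread('pics/scene0.png')[150:400,220:470]
cv2.imwrite('pics/c0.png',cv2.hconcat([cv2.resize(a,(400,400),interpolation=3),cv2.resize(b,(400,400),interpolation=3)]))
```

```text
(no output)
```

View pics/c0.png

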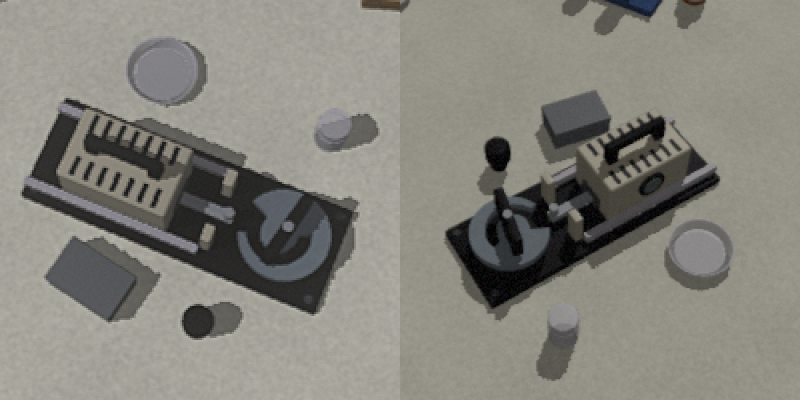

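View pics/top0.png

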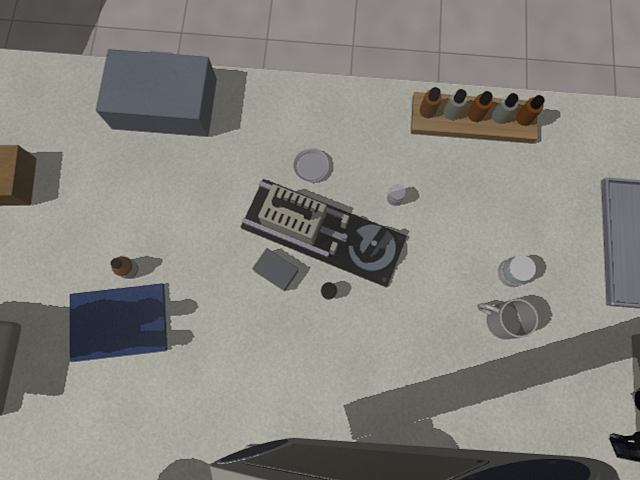

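The scene is clear: cam disc at about (373,246) in the top view, housing handle at (288,200), and the housing short of its seat. Next I check my rail estimate with an overlay.

```bash
cat >> h.py <<'E'
CAM=np.array([.5442,-.128]);TH=np.arctan2(.1875,.0735)
def w(p,th=None):
    th=TH if th is None else th
    c,s=np.cos(th),np.sin(th);return np.array([CAM[0]+c*p[0]-s*p[1],CAM[1]+s*p[0]+c*p[1],p[2]])
def go(pos,psi):
    from scipy.spatial.transform import Rotation as R
    s=env.get_state();q=s['tool_rot'];r=R.from_quat([q[1],q[2],q[3],q[0]])
    down=lambda a:R.from_matrix(np.array([[0,-np.sin(a),np.cos(a)],[0,np.cos(a),np.sin(a)],[-1,0,0]]))
    t=(r.inv()*down(psi)).as_rotvec()
    print('shift',np.round(r.inv().apply(np.array(pos)-s['position'])/.04,3),'turn',np.round(t,3),'pos',np.round(s['position'],4),'F',np.round(s['ft_force'],1),'t',round(s['time_s'],2))
def overlay(name,out,cam,hx,box,k,new=True):
    im=(env.snapshot(name)[:,:,::-1] if new else cv2.imread(f'pics/{name}0.png'))
    x,y,ww,hh=box
    im=cv2.resize(im[y:y+hh,x:x+ww],None,fx=k,fy=k,interpolation=cv2.INTER_CUBIC)
    def pl(pts,col):
        a=np.array([(proj(name,w(p))-[x-.5,y-.5])*k for p in pts]);cv2.polylines(im,[np.int32(a*16)],False,col,1,cv2.LINE_AA,4)
    rc=lambda x0,x1,y0,y1,z:[(x0,y0,z),(x1,y0,z),(x1,y1,z),(x0,y1,z),(x0,y0,z)]
    pl(rc(-.065,.3,-.065,.065,.012),(0,255,0))
    pl(rc(hx-.065,hx+.065,-.042,.042,.087),(0,0,255)); pl(rc(hx-.045,hx+.045,-.007,.007,.121),(255,0,0))
    c,s=np.cos(-cam),np.sin(-cam)
    pl([(c*a-s*b,s*a+c*b,z) for a,b,z in rc(-.007,.007,-.042,.042,.086)],(0,255,255))
    cv2.imwrite(out,im)
E
python3 - <<'E'
from h import *
overlay('top','/tmp/a.png',.15,.2015,(235,165,180,130),2.2,False)
overlay('scene','/tmp/b.png',.15,.2015,(245,205,180,150),2.2,False)
a=cv2.imread('/tmp/a.png');b=cv2.imread('/tmp/b.png')
a=cv2.copyMakeBorder(a,0,b.shape[0]-a.shape[0],0,0,0)
cv2.imwrite('pics/c1.png',cv2.hconcat([a,b]))
go([*w((.2015,0,0))[:2],.2],TH-np.pi/2)
E
```

```text
shift [  0.784  14.962 -11.521] turn [-0.833 -0.    -0.   ] pos [ 0.2224 -0.5841  0.2313] F [ 0.2 -0.5 -0.5] t 1.4
```

View pics/c1.png

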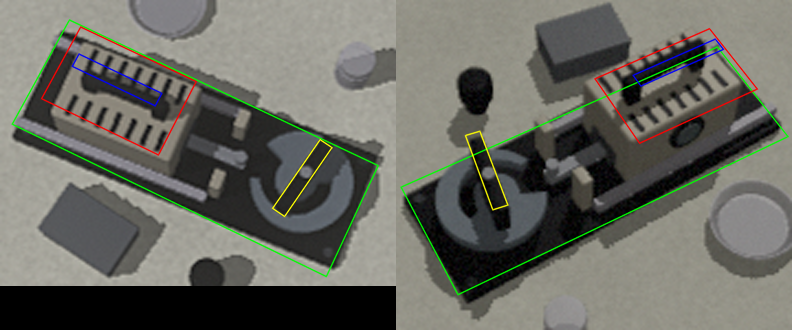

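The overlay fits the cam pivot, but the housing and handle estimates are off by about 10 px and the axis by about 3°. I'll zoom in and fit it on clear corners.

Run:
```python
import cv2
for n,(x,y,w,h) in dict(top=(235,170,180,120),scene=(245,205,180,135)).items():
    im=cv2.resize(cv2.imread(f'pics/{n}0.png')[y:y+h,x:x+w],None,fx=4.4,fy=4.4,interpolation=2)
    im=cv2.convertScaleAbs(im,alpha=1.5,beta=15)
    for i in range(0,w,20): cv2.line(im,(int(i*4.4),0),(int(i*4.4),8),(0,0,255),2);cv2.putText(im,str(x+i),(int(i*4.4),20),0,.4,(0,0,255))
    for i in range(0,h,20): cv2.line(im,(0,int(i*4.4)),(8,int(i*4.4)),(0,0,255),2);cv2.putText(im,str(y+i),(10,int(i*4.4)+4),0,.4,(0,0,255))
    cv2.imwrite(f'pics/z_{n}.png',im)
```

```text
(no output)
```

View pics/z_top.png

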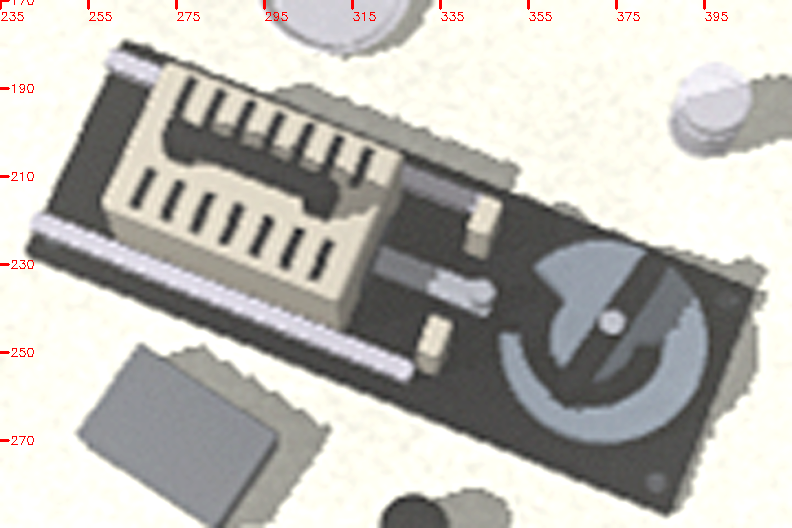

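View pics/z_scene.png

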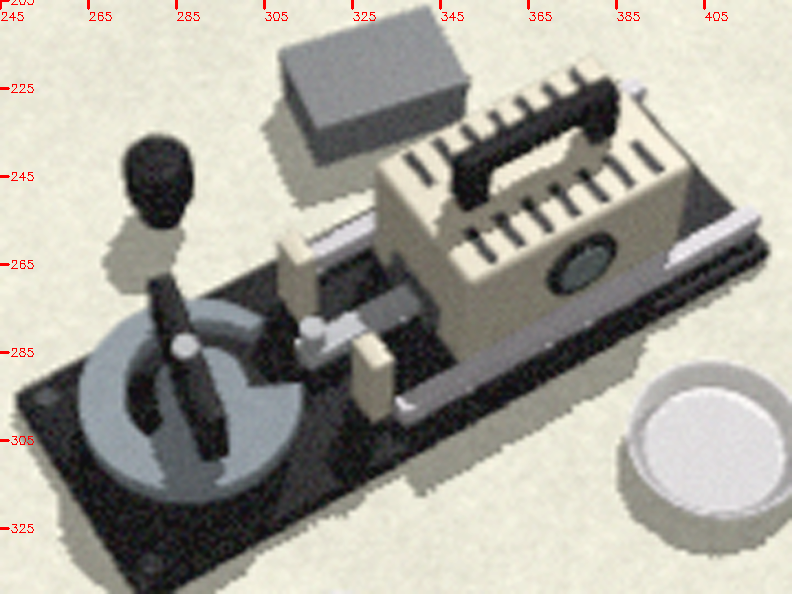

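Run:
```python
import h; from h import *
from scipy.optimize import least_squares
T,S=(235,170),(245,205)
fix=[('top',122,42,(.3,-.065,.012)),('top',27,250,(.3,.065,.006)),('top',752,290,(-.065,-.065,.012)),('top',670,513,(-.065,.065,.006)),('top',611,321,(0,0,.088)),
('scene',17,393,(-.065,.065,.012)),('scene',140,590,(-.065,-.065,.009)),('scene',768,245,(.3,-.065,.012)),('scene',185,346,(0,0,.088))]
hs=[('top',402,155,(-.065,-.042,.087)),('top',337,300,(-.065,.042,.087)),('top',165,65,(.065,-.042,.087)),('top',103,200,(.065,.042,.087)),('top',485,292,(-.125,0,.046)),
('scene',380,168,(-.065,.042,.087)),('scene',462,282,(-.065,-.042,.087)),('scene',688,163,(.065,-.042,.087)),('scene',592,58,(.065,.042,.087)),('scene',535,122,(0,0,.121)),('scene',313,330,(-.125,0,.046))]
def f(v):
    h.CAM=v[:2]; o=[]
    for L,dx in((fix,0),(hs,v[3])):
        for n,u,r,p in L:
            O=T if n=='top' else S
            o.append(proj(n,w((p[0]+dx,p[1],p[2]),v[2]))-[u/4.4+O[0]-.5,r/4.4+O[1]-.5])
    return np.ravel(o)
s=least_squares(f,[.544,-.128,1.2,.2],loss='soft_l1')
print(s.x,np.round(f(s.x).reshape(-1,2),1).tolist())
h.CAM=s.x[:2]
c=s.x[2]
for n,a,b,O in(('top',(653,262),(611,321),T),('scene',(163,283),(185,346),S)):
    A,B=[at_z(n,(p[0]/4.4+O[0]-.5,p[1]/4.4+O[1]-.5),.086)[:2] for p in(a,b)]
    d=A-B;print(n,'bar yaw mod pi',np.arctan2(d[1],d[0])%np.pi,'cam',(c+np.pi/2-np.arctan2(d[1],d[0]))%np.pi)
```

```text
[ 0.54949021 -0.13038867  1.26421035  0.19085357] [[-0.5, -1.1], [-1.3, 1.3], [0.9, -0.4], [-0.7, 1.1], [-0.2, 0.1], [-1.7, 0.0], [0.3, 3.4], [0.9, 0.9], [-0.2, -0.1], [0.5, -0.7], [0.5, 0.9], [0.1, -1.7], [-1.3, 1.4], [-0.9, -0.0], [-2.5, -0.9], [1.2, 1.5], [1.1, 0.9], [-0.6, -1.4], [0.2, 0.1], [-0.8, -0.1]]
top bar yaw mod pi 2.60387884294263 cam 0.23112783182901842
scene bar yaw mod pi 2.598630594736875 cam 0.2363760800347734
```

```bash
sed -i 's/^CAM=.*/CAM=np.array([.5495,-.1304]);TH=1.264;HX=.191/' h.py
python3 - <<'E'
from h import *
print(w((HX,0,0)))
go([*w((HX,0,0))[:2],.18],TH-np.pi/2)
E
```

```text
[0.60718317 0.05168144 0.        ]
shift [  1.284  14.645 -11.43 ] turn [-0.9 -0.  -0. ] pos [ 0.2224 -0.5841  0.2313] F [ 0.2 -0.5 -0.5] t 1.4
```

servo_tool --rows '[0, 14.65, -11.43, -0.9, 0, 0, 60, 0, 14.65, -11.43, -0.9, 0, 0, 60, 0, 14.65, -11.43, -0.9, 0, 0, 60, 0, 14.65, -11.43, -0.9, 0, 0, 60, 0, 14.65, -11.43, -0.9, 0, 0, 60, 0, 14.65, -11.43, -0.9, 0, 0, 60, 0, 14.65, -11.43, -0.9, 0, 0, 60, 0, 14.65, -11.43, -0.9, 0, 0, 60, 0, 14.65, -11.43, -0.9, 0, 0, 60, 0, 14.65, -11.43, -0.9, 0, 0, 60]' --grip_force 40

```text
time_s: 2.23
position: [0.439, -0.2259, 0.2317]
tool_rot: [0.699, 0.108, 0.699, -0.108]
ft_force: [1.4, -0.5, 0.3]
finger_gap: 0.701
```

Run:
```python
from h import *
go([*w((HX,0,0))[:2],.18],TH-np.pi/2)
```

```text
shift [1.292 7.885 1.911] turn [-0.     0.001  0.   ] pos [ 0.439  -0.2259  0.2317] F [ 1.4 -0.5  0.3] t 2.23
```

servo_tool --rows '[0, 7.88, 1.91, 0, 0, 0, 60, 0, 7.88, 1.91, 0, 0, 0, 60, 0, 7.88, 1.91, 0, 0, 0, 60, 0, 7.88, 1.91, 0, 0, 0, 60, 0, 7.88, 1.91, 0, 0, 0, 60, 0, 7.88, 1.91, 0, 0, 0, 60, 0, 7.88, 1.91, 0, 0, 0, 60, 0, 7.88, 1.91, 0, 0, 0, 60, 1.2, 7.88, 1.91, 0, 0, 0, 60, 1.2, 7.88, 1.91, 0, 0, 0, 60]'

```text
time_s: 3.07
position: [0.6047, 0.0516, 0.1791]
tool_rot: [0.697, 0.107, 0.701, -0.107]
ft_force: [-1.9, -1.0, -0.6]
finger_gap: 0.704
```

servo_tool --rows '[0, 0, 0, 0, 0, 0, 60, 0, 0, 0, 0, 0, 0, 60]'

```text
time_s: 3.23
position: [0.606, 0.0493, 0.1835]
tool_rot: [0.698, 0.108, 0.699, -0.108]
ft_force: [0.4, 0.9, 0.6]
finger_gap: 0.704
```

Run:
```python
from h import *
go([*w((HX,0,0))[:2],.098],TH-np.pi/2)
im=env.snapshot('scene')[:,:,::-1];cv2.imwrite('pics/s2.png',cv2.resize(im[130:330,270:470],None,fx=3,fy=3,interpolation=2))
```

```text
shift [2.137 0.066 0.013] turn [-0.001 -0.001  0.   ] pos [0.606  0.0493 0.1835] F [0.4 0.9 0.6] t 3.23
```

View pics/s2.png

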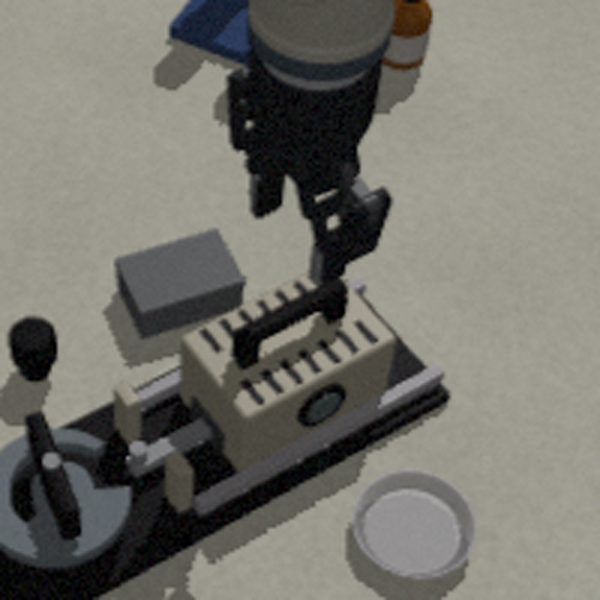

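The open fingers, with tips at (265,210) and (325,275) in the crop, are above the handle centre at (290,318). Going down.

servo_tool --rows '[0.5, 0.06, 0.01, 0, 0, 0, 60, 1, 0.06, 0.01, 0, 0, 0, 60, 1.4, 0.06, 0.01, 0, 0, 0, 60, 1.8, 0.06, 0.01, 0, 0, 0, 60, 2.1, 0.06, 0.01, 0, 0, 0, 60, 2.1, 0.06, 0.01, 0, 0, 0, 60]'

```text
time_s: 3.78
position: [0.6067, 0.0511, 0.0985]
tool_rot: [0.698, 0.108, 0.699, -0.109]
ft_force: [-1.0, 0.2, -0.1]
finger_gap: 0.702
```

servo_tool --rows '[0, 0, 0, 0, 0, 0, 5, 0, 0, 0, 0, 0, 0, 5, 0, 0, 0, 0, 0, 0, 5, 0, 0, 0, 0, 0, 0, 5, 0, 0, 0, 0, 0, 0, 5, 0, 0, 0, 0, 0, 0, 5, 0, 0, 0, 0, 0, 0, 5, 0, 0, 0, 0, 0, 0, 5]'

```text
time_s: 4.45
position: [0.6079, 0.0519, 0.1006]
tool_rot: [0.699, 0.108, 0.698, -0.108]
ft_force: [-2.6, -0.1, 5.7]
finger_gap: 0.154
```

Handle is gripped, with an opening of about 13 mm. Sliding towards the cam.

servo_tool --rows '[0, -0.15, 0, 0, 0, 0, 5, 0, -0.3, 0, 0, 0, 0, 5, 0, -0.45, 0, 0, 0, 0, 5, 0, -0.6, 0, 0, 0, 0, 5, 0, -0.7, 0, 0, 0, 0, 5, 0, -0.7, 0, 0, 0, 0, 5]'

```text
time_s: 4.95
position: [0.6002, 0.0252, 0.1006]
tool_rot: [0.7, 0.109, 0.698, -0.108]
ft_force: [0.2, 1.4, 6.5]
finger_gap: 0.152
```

servo_tool --rows '[0, -0.04, 0, 0, 0, 0, 5, 0, -0.08, 0, 0, 0, 0, 5, 0, -0.08, 0, 0, 0, 0, 5]'

```text
time_s: 5.2
position: [0.5994, 0.023, 0.1006]
tool_rot: [0.7, 0.109, 0.698, -0.108]
ft_force: [2.4, 5.3, 6.8]
finger_gap: 0.155
```

servo_tool --rows '[0, -0.04, 0, 0, 0, 0, 5, 0, -0.08, 0, 0, 0, 0, 5, 0, -0.08, 0, 0, 0, 0, 5]'

```text
time_s: 5.45
position: [0.5984, 0.0203, 0.1007]
tool_rot: [0.7, 0.109, 0.698, -0.107]
ft_force: [1.4, 9.2, 7.5]
finger_gap: 0.156
```

Run:
```python
from h import *
s=env.get_state()
p=s['position'][:2]-CAM;u=np.array([np.cos(TH),np.sin(TH)]);print(p@u,s['ft_force'])
a=env.snapshot('top')[:,:,::-1][180:300,290:440]; b=env.snapshot('scene')[:,:,::-1][220:340,245:395]
f=lambda i:cv2.resize(cv2.convertScaleAbs(i,alpha=1.5,beta=15),(500,400) if 0 else (400,320),interpolation=2)
cv2.imwrite('pics/c3.png',cv2.hconcat([f(a),f(b)]))
```

```text
0.15847445014802397 [1.39186027 9.22573749 7.4979272 ]
```

View pics/c3.png

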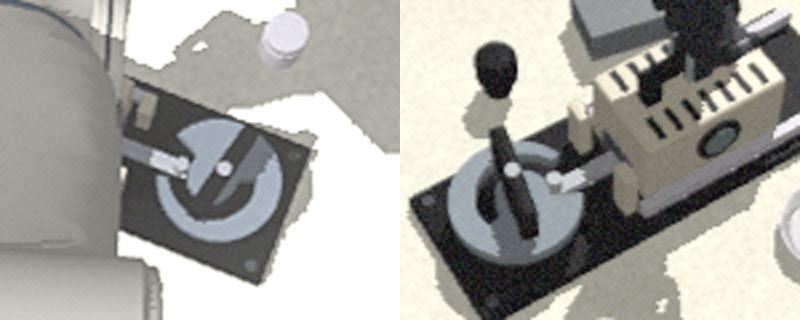

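The pin, at (182,162) in the left crop, is in the mouth but perhaps not fully in. I'll push on gently and measure.

servo_tool --rows '[0, -0.05, 0, 0, 0, 0, 5, 0, -0.1, 0, 0, 0, 0, 5, 0, -0.1, 0, 0, 0, 0, 5]'

```text
time_s: 5.8
position: [0.598, 0.0179, 0.1014]
tool_rot: [0.7, 0.11, 0.697, -0.107]
ft_force: [1.2, 16.8, 10.3]
finger_gap: 0.154
```

Run:
```python
from h import *
s=env.get_state()
p=s['position'][:2]-CAM;u=np.array([np.cos(TH),np.sin(TH)]);print(p@u,s['ft_force'])
k=400/150
for n,q,o in(('top',(182,162),(290,180)),('scene',(553,178),(245,220))):
    a=at_z(n,((q[0]-(400 if n=='scene' else 0))/k+o[0]-.5,q[1]/k+o[1]-.5),.046)[:2]-CAM;print(n,np.linalg.norm(a))
    env.snapshot(n)
    for r in env.place_of('bolt_pin',n)[:1]:
        a=at_z(n,r['position'],.038)[:2]-CAM;print('net now',np.linalg.norm(a),r['score'])
```

```text
0.15606444084048082 [ 1.18284637 16.83860018 10.30270506]
top 0.03346462181204902
net now 0.03496192175707868 0.7
scene 0.034421111388368605
net now 0.033660010902717245 0.73
```

Hub contact: force is rising and the pin measures about 33–34 mm from the axis in both cameras. Releasing and going up.

servo_tool --rows '[0, 0, 0, 0, 0, 0, 60, 0, 0, 0, 0, 0, 0, 60, 0, 0, 0, 0, 0, 0, 60, 0, 0, 0, 0, 0, 0, 60, 0, 0, 0, 0, 0, 0, 60, -0.6, 0, 0, 0, 0, 0, 60, -1.3, 0, 0, 0, 0, 0, 60, -2, 0, 0, 0, 0, 0, 60, -2, 0, 0, 0, 0, 0, 60]'

```text
time_s: 6.75
position: [0.5989, 0.015, 0.1845]
tool_rot: [0.702, 0.109, 0.696, -0.108]
ft_force: [1.3, -0.0, 0.5]
finger_gap: 0.702
```

Run:
```python
from h import *
go([*CAM,.18],TH-.235)
print(env.get_state()['q'])
for n in('top','scene'):
    env.snapshot(n)
    for r in env.place_of('bolt_pin',n)[:1]:
        a=at_z(n,r['position'],.038)[:2]-CAM;print('net now',np.linalg.norm(a),r['score'])
```

```text
shift [ 0.103 -3.838 -0.079] turn [-1.336  0.008  0.003] pos [0.5989 0.015  0.1845] F [ 1.3 -0.   0.5] t 6.75
[ 5.25840955e-03  4.38591690e-01  1.72932894e+00 -2.32850448e-04
  9.65591119e-01  3.12684486e-01]
net now 0.03800720578606703 0.66
net now 0.030694226283556152 0.69
```

servo_tool --rows '[0, -0.8, 0, -0.3, 0, 0, 60, 0, -1.6, 0, -0.6, 0, 0, 60, 0, -2.4, 0, -0.9, 0, 0, 60, 0, -3.2, 0, -1.2, 0, 0, 60, 0, -3.84, -0.08, -1.336, 0.008, 0.003, 60, 0, -3.84, -0.08, -1.336, 0.008, 0.003, 60, 0, -3.84, -0.08, -1.336, 0.008, 0.003, 60, 0, -3.84, -0.08, -1.336, 0.008, 0.003, 60, 0, -3.84, -0.08, -1.336, 0.008, 0.003, 60, 0, -3.84, -0.08, -1.336, 0.008, 0.003, 60]'

```text
time_s: 7.78
position: [0.5452, -0.1302, 0.1776]
tool_rot: [0.626, -0.321, 0.632, 0.325]
ft_force: [-0.1, 0.4, -0.6]
finger_gap: 0.7
```

servo_tool --rows '[0, 0, 0, -0.1, 0, 0, 60, 0, 0, 0, -0.1, 0, 0, 60, 0, 0, 0, -0.1, 0, 0, 60]'

```text
time_s: 8.03
position: [0.5455, -0.13, 0.1781]
tool_rot: [0.611, -0.349, 0.616, 0.353]
ft_force: [0.7, -0.4, -0.2]
finger_gap: 0.698
```

Run:
```python
from h import *
go([*CAM,.06],TH-.235)
print(env.get_state()['q'])
im=env.snapshot('scene')[:,:,::-1]
cv2.imwrite('pics/s4.png',cv2.resize(cv2.convertScaleAbs(im[170:340,235:405],alpha=1.4,beta=15),None,fx=3.3,fy=3.3,interpolation=2))
```

```text
shift [ 2.951 -0.115  0.054] turn [ 0.011 -0.004 -0.009] pos [ 0.5455 -0.13    0.1781] F [ 0.7 -0.4 -0.2] t 8.03
[-0.25437715  0.40247378  1.8074339  -0.00191112  0.94106271 -1.29305579]
```

View pics/s4.png

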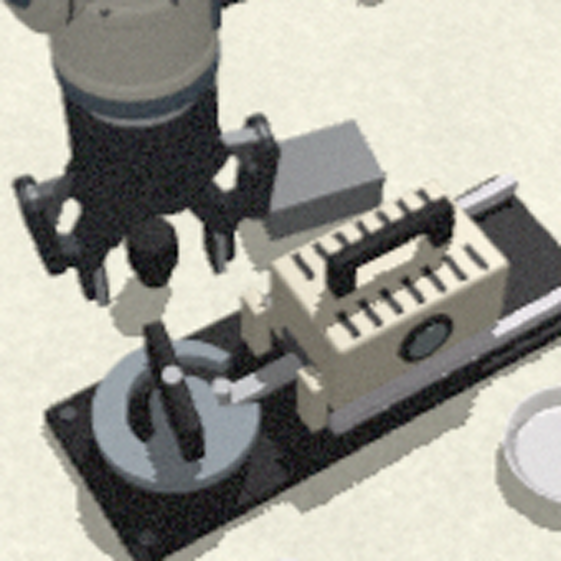

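Pin at (222,390) sits in the mouth; the fingers straddle the grip bar. Going down and gripping it.

servo_tool --rows '[0.7, -0.115, 0.054, 0.011, -0.004, -0.009, 60, 1.4, -0.115, 0.054, 0.011, -0.004, -0.009, 60, 2.1, -0.115, 0.054, 0.011, -0.004, -0.009, 60, 2.7, -0.115, 0.054, 0.011, -0.004, -0.009, 60, 3.07, -0.115, 0.054, 0.011, -0.004, -0.009, 60, 3.07, -0.115, 0.054, 0.011, -0.004, -0.009, 60]'

```text
time_s: 8.58
position: [0.5478, -0.1299, 0.0529]
tool_rot: [0.614, -0.347, 0.616, 0.349]
ft_force: [-0.0, 0.3, 0.5]
finger_gap: 0.705
```

servo_tool --rows '[0, 0, 0, 0, 0, 0, 5, 0, 0, 0, 0, 0, 0, 5, 0, 0, 0, 0, 0, 0, 5, 0, 0, 0, 0, 0, 0, 5, 0, 0, 0, 0, 0, 0, 5, 0, 0, 0, 0, 0, 0, 5, 0, 0, 0, 0, 0, 0, 5, 0, 0, 0, 0, 0, 0, 5]' --grip_force 100

```text
time_s: 9.25
position: [0.5509, -0.1316, 0.0581]
tool_rot: [0.616, -0.35, 0.614, 0.347]
ft_force: [-3.1, -4.8, 5.8]
finger_gap: 0.145
```

Run:
```python
from h import *
go([*CAM,.055],TH-.235)
print(env.get_state()['q'],env.get_state()['ft_torque'])
```

```text
shift [0.078 0.047 0.008] turn [0.003 0.    0.005] pos [ 0.5509 -0.1316  0.0581] F [-3.1 -4.8  5.8] t 9.25
[-0.25485144  0.58913005  1.85501176 -0.00194849  0.69273218 -1.28534691] [-0.73212143  0.52088712  0.06431789]
```

servo_tool --rows '[0, 0, 0, 0.08, 0, 0, 5, 0, 0, 0, 0.16, 0, 0, 5, 0, 0, 0, 0.24, 0, 0, 5, 0, 0, 0, 0.32, 0, 0, 5, 0, 0, 0, 0.4, 0, 0, 5, 0, 0, 0, 0.48, 0, 0, 5, 0, 0, 0, 0.56, 0, 0, 5, 0, 0, 0, 0.64, 0, 0, 5, 0, 0, 0, 0.7, 0, 0, 5, 0, 0, 0, 0.7, 0, 0, 5]'

```text
time_s: 10.08
position: [0.5503, -0.1322, 0.0581]
tool_rot: [0.698, -0.117, 0.697, 0.115]
ft_force: [-6.2, -8.7, 7.5]
finger_gap: 0.146
```

Run:
```python
from h import *
go([*CAM,.055],TH-.235-.7)
print(env.get_state()['q'],env.get_state()['ft_torque'])
for n in('top','scene'):
    env.snapshot(n)
    for r in env.place_of('bolt_pin',n)[:1]:
        a=at_z(n,r['position'],.038)[:2]-CAM;print('net now',np.linalg.norm(a),r['score'])
```

```text
shift [ 0.078  0.049 -0.004] turn [-0.     0.002  0.004] pos [ 0.5503 -0.1322  0.0581] F [-6.2 -8.7  7.5] t 10.08
[-0.25564631  0.58894859  1.85546364 -0.00329666  0.69351975 -0.5820328 ] [-1.47330589  0.94733305 -0.01801479]
net now 0.03322343157617557 0.76
```

servo_tool --rows '[0, 0, 0, 0.1, 0, 0, 5, 0, 0, 0, 0.2, 0, 0, 5, 0, 0, 0, 0.3, 0, 0, 5, 0, 0, 0, 0.4, 0, 0, 5, 0, 0, 0, 0.5, 0, 0, 5, 0, 0, 0, 0.6, 0, 0, 5, 0, 0, 0, 0.7, 0, 0, 5, 0, 0, 0, 0.8, 0, 0, 5, 0, 0, 0, 0.9, 0, 0, 5, 0, 0, 0, 0.9, 0, 0, 5]'

```text
time_s: 11.12
position: [0.5491, -0.132, 0.0581]
tool_rot: [0.679, 0.199, 0.678, -0.201]
ft_force: [-8.7, -8.3, 11.4]
finger_gap: 0.144
```

Run:
```python
from h import *
go([*CAM,.055],TH-.235-1.6)
print(env.get_state()['q'],env.get_state()['ft_torque'])
im=env.snapshot('scene')[:,:,::-1]
cv2.imwrite('pics/s5.png',cv2.resize(cv2.convertScaleAbs(im[170:340,235:405],alpha=1.4,beta=15),None,fx=3.3,fy=3.3,interpolation=2))
```

```text
shift [ 0.077  0.04  -0.014] turn [-0.002  0.002  0.002] pos [ 0.5491 -0.132   0.0581] F [-8.7 -8.3 11.4] t 11.12
[-0.25574982  0.58851972  1.85650152 -0.00376058  0.6952145   0.31999642] [-1.57168303  1.63214576 -0.06710056]
```

View pics/s5.png

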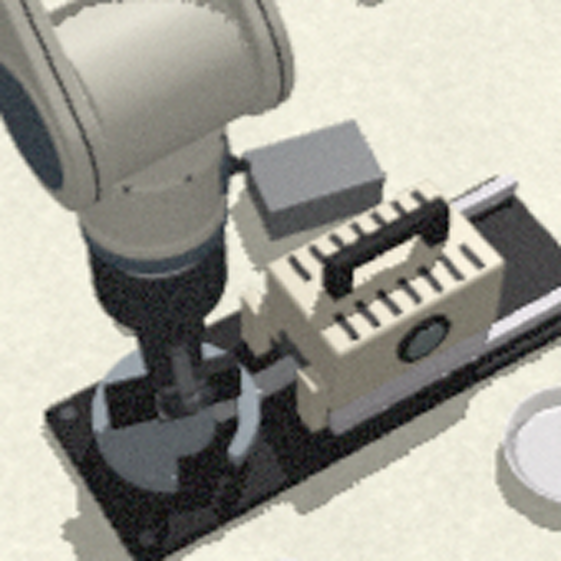

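The hook has closed behind the pin and is drawing the housing in; the bar turns with the gripper. Continuing to the stop.

servo_tool --rows '[0, 0, 0, 0.1, 0, 0, 5, 0, 0, 0, 0.2, 0, 0, 5, 0, 0, 0, 0.3, 0, 0, 5, 0, 0, 0, 0.4, 0, 0, 5, 0, 0, 0, 0.5, 0, 0, 5, 0, 0, 0, 0.6, 0, 0, 5, 0, 0, 0, 0.7, 0, 0, 5, 0, 0, 0, 0.8, 0, 0, 5, 0, 0, 0, 0.9, 0, 0, 5, 0, 0, 0, 0.9, 0, 0, 5]'

```text
time_s: 12.0
position: [0.5485, -0.1311, 0.0581]
tool_rot: [0.524, 0.474, 0.524, -0.475]
ft_force: [-10.4, -4.3, 13.4]
finger_gap: 0.144
```

servo_tool --rows '[0, 0, 0, 0.08, 0, 0, 5, 0, 0, 0, 0.16, 0, 0, 5, 0, 0, 0, 0.24, 0, 0, 5, 0, 0, 0, 0.32, 0, 0, 5, 0, 0, 0, 0.38, 0, 0, 5, 0, 0, 0, 0.38, 0, 0, 5]'

```text
time_s: 12.5
position: [0.5486, -0.1306, 0.0581]
tool_rot: [-0.426, -0.564, -0.425, 0.565]
ft_force: [-10.4, -0.5, 14.5]
finger_gap: 0.145
```

Run:
```python
from h import *
go([*CAM,.055],TH-.235-2.88)
print(env.get_state()['q'],env.get_state()['ft_torque'])
```

```text
shift [ 0.077  0.019 -0.012] turn [0.    0.001 0.   ] pos [ 0.5486 -0.1306  0.0581] F [-10.4  -0.5  14.5] t 12.5
[-2.54311128e-01  5.88225738e-01  1.85717461e+00 -1.68434892e-03
  6.96580419e-01  1.59764987e+00] [-0.28304682  1.82750265 -0.18692357]
```

servo_tool --rows '[0, 0, 0, 0.03, 0, 0, 5, 0, 0, 0, 0.05, 0, 0, 5, 0, 0, 0, 0.05, 0, 0, 5]'

```text
time_s: 12.75
position: [0.5486, -0.1306, 0.0581]
tool_rot: [-0.412, -0.574, -0.412, 0.575]
ft_force: [-8.8, -0.4, 14.4]
finger_gap: 0.141
```

Run:
```python
from h import *
go([*CAM,.055],TH-.235-2.93);print(env.get_state()['ft_torque'])
```

```text
shift [ 0.078  0.02  -0.012] turn [0.004 0.001 0.   ] pos [ 0.5486 -0.1306  0.0581] F [-8.8 -0.4 14.4] t 12.75
[-0.11052351  1.81127781  0.87510432]
```

The torque jumped to 0.88 N m, so the cam is at its stop. Releasing, going up and checking.

servo_tool --rows '[0, 0, 0, 0, 0, 0, 60, 0, 0, 0, 0, 0, 0, 60, 0, 0, 0, 0, 0, 0, 60, 0, 0, 0, 0, 0, 0, 60, 0, 0, 0, 0, 0, 0, 60, -0.5, 0, 0, 0, 0, 0, 60, -1.2, 0, 0, 0, 0, 0, 60, -2, 0, 0, 0, 0, 0, 60, -3, 0, 0, 0, 0, 0, 60, -3.5, 0, 0, 0, 0, 0, 60]'

```text
time_s: 13.58
position: [0.5518, -0.1308, 0.2005]
tool_rot: [0.414, 0.576, 0.41, -0.573]
ft_force: [0.5, -0.9, -0.4]
finger_gap: 0.701
```

servo_tool --rows '[0, -3, 3, 0, 0, 0, 60, 0, -3, 3, 0, 0, 0, 60, 0, -3, 3, 0, 0, 0, 60, 0, -3, 3, 0, 0, 0, 60, 0, -3, 3, 0, 0, 0, 60, 0, -3, 3, 0, 0, 0, 60]'

```text
time_s: 14.08
position: [0.3962, -0.2062, 0.1963]
tool_rot: [0.412, 0.576, 0.41, -0.575]
ft_force: [0.3, 0.2, 1.2]
finger_gap: 0.701
```

Run:
```python
from h import *
s=env.get_state();print(s['position'],s['ft_force'],s['time_s'])
overlay('top','/tmp/a.png',3.14,.150,(245,165,170,130),2.35)
overlay('scene','/tmp/b.png',3.14,.150,(245,205,170,130),2.35)
a=cv2.imread('/tmp/a.png');b=cv2.imread('/tmp/b.png')
cv2.imwrite('pics/c6.png',cv2.convertScaleAbs(cv2.hconcat([a,b]),alpha=1.4,beta=10))
for n in('top','scene'):
    for t,z in(('bolt_pin',.038),('housing_center',.0495)):
        for r in env.place_of(t,n)[:1]:
            a=at_z(n,r['position'],z)[:2]-CAM;print(n,t,np.linalg.norm(a),r['score'])
```

```text
[ 0.39618145 -0.20619648  0.19628036] [0.32266224 0.20653343 1.20358608] 14.0833
top bolt_pin 0.031042796426858938 0.6
top housing_center 0.14569823636373747 0.81
scene bolt_pin 0.022014176042126583 0.94
scene housing_center 0.14981627131162556 0.58
```

View pics/c6.png

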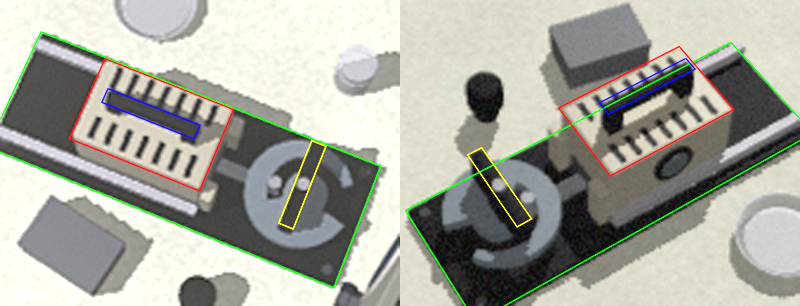

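The overlay for cam = 3.14 and housing at 150 mm lies on the picture in both views. The mouth faces away, the pin is held at (275,183), the box is against the posts, and the robot and the things around are clear.

```bash
python3 -c "
from workcell import env
print(env.close_job())"
```

```text
the job is handed in; nothing more can be done
None
```

I slid the housing in by its handle until the bolt pin met the cam's hub, then turned the disc clockwise to its stop. I released, moved the arm clear and handed the job in at about 14 s; no verdict came back.

- **Pin in the open mouth:** before the turn, both cameras put the pin about 33–35 mm from the cam's axis (limit 37 mm), with the disc at about 0.23 rad. A second reading after I released the handle scattered more, at 38 and 31 mm, but the hook then caught the pin.
- **Cam at its stop:** the torque jumped to 0.88 N m after about 2.93 rad of turning, which puts the disc at about 3.14 rad.
- **Housing tight and flat:** in both views an outline drawn for a housing at 150 mm and a cam at 3.14 rad lies on the picture. The camera estimates of the housing centre were 146 and 150 mm.
- **Checks that disagreed:** the last pin distances were 31 mm (top camera) and 22 mm (scene camera), against an expected 25 mm and a limit of 29 mm. Their mean is about 26.5 mm and I took the spread as camera error.
- **Surroundings:** the slide box, dish, case and eyepiece look undisturbed in the last pictures. The mug, jar and bottle were outside that view, and the arm was not lowered near them. The gripper was open and clear of everything at the end.

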